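# Clear the lane and set the rack-stop gauge

## Task

With the standing pusher, not with the fingers, sweep the three loose screw caps out of the gauge's lane and right into the three-sided bay, and leave the pusher standing upright on the worktop, let go and out of the stop arm's way. Then press the gauge's lock button fully down, draw the stop arm out by its grip until its pointer stands at the one long mark of the rule, and finish while still holding it there against its return spring. Do not disturb the timer, the slide box or the pen.

Things in the scene. Friction and masses are not known exactly. Their poses are not given: they have to be found in the camera images.
- gauge: Fixed gauge: foot plate, grey tube (44 mm wide, y -200 to -10 mm, top z = 60 mm) with a telescoping arm, and a rule on the worktop (x 60 to 84, y -20 to 195 mm, 5 mm high) marked every 20 mm from y = 30; only the thick mark at y = 150 crosses it all. Origin on the worktop at the tube's mouth; +y is the way the arm extends and the middle line of the lane, the strip from the stop plate to the bay.
- stop_arm: The moving part of the gauge: square steel arm with the stop plate, pointer and grip at its end. Its axes are the gauge's; its origin is the gauge's origin shifted along gauge +y by the extension.
- extension (a joint): Extension of the stop arm along the gauge's +y, m: 0 at the start (fully in), 0.150 the end of its travel; 0.120 when the pointer stands at the long mark. Locked (gives a few mm when pulled hard) until the lock button is down; a spring draws it back in with 4.5 N at 0 and 6.3 N at 0.120, so it goes back when let go.
- stop_grip (a point): Upright black grip, 26 mm (gauge x) by 20 mm (gauge y), on the stop plate at the arm's end, at gauge (0, 30 mm + extension). This point: middle of its underside, z = 64 mm; its top at z = 118 mm. The steel stop plate below is 84 mm wide (gauge x), 8 mm thick and ends 4 mm above the worktop.
- pointer_tip (a point): Tip of the black pointer that sticks out sideways from the stop plate over the rule, 4 mm above it; at gauge (66, 30 mm + extension).
- long_mark (a point): Middle of the long mark on the rule; the pointer tip has the same gauge y when the arm is set.
- lock_button (a joint): How far the lock button is pressed down, m: 0 up (arm locked), 0.006 fully down (arm free). It needs 3 N, moves straight down, and stays where it is left.
- button_top (a point): Centre of the top of the round grey lock button (24 mm diameter) on the gauge's tube, 90 mm behind the tube's mouth (gauge y = -90 mm), at z = 74 mm when up.
- bay: Fixed bare-steel three-sided fence on the worktop, no floor, walls 30 mm high and 5 mm thick, inside 136 mm wide (its x) and 110 mm deep (its y). Origin on the worktop in the middle of its open side; +y points into the bay. It stands across the end of the lane, 270 mm from the gauge's origin along the lane.
- pusher: Loose grey T-shaped pusher, 0.22 kg, stands by itself: blade 104 mm wide (its x), 36 mm high, front face at y = +10 mm; two wings reach forward to y = +30 mm (92 mm free between them); heel back to y = -38 mm; upright black handle 24 mm (x) by 20 mm (y), top at z = 120 mm. Origin below the handle on the worktop; it pushes towards its +y.
- cap_1: Grey ribbed screw cap, loose, one of three alike: 24 mm diameter, 15 mm high; origin in the centre of its underside. It starts flat in the lane 135 to 230 mm from the gauge's origin and up to 30 mm from the middle line.
- cap_2: Grey ribbed screw cap, loose, one of three alike: 24 mm diameter, 15 mm high; origin in the centre of its underside. It starts flat in the lane 135 to 230 mm from the gauge's origin and up to 30 mm from the middle line.
- cap_3: Grey ribbed screw cap, loose, one of three alike: 24 mm diameter, 15 mm high; origin in the centre of its underside. It starts flat in the lane 135 to 230 mm from the gauge's origin and up to 30 mm from the middle line.
- timer: Bystander: small white timer, 64 x 64 x 19 mm, origin in the middle of its underside.
- slide_box: Bystander: closed blue slide box, 170 x 105 x 38 mm, origin in the middle of its underside.
- pen: Bystander: blue pen, 142 mm long, 9 mm thick, origin in the middle of its underside.

How it is judged:
On the way, in this order (a step that is already met when the one before it is completed fails the run):
1. all three caps swept into the bay while the pusher is held, the gauge still locked and in (y of cap_1 in the frame of bay between 0.01 and 0.115 m and x of cap_1 in the frame of bay between -0.068 and 0.068 m and height (world z) of each of cap_1, cap_2, cap_3 below 0.03 m and y of cap_2 in the frame of bay between 0.01 and 0.115 m and x of cap_2 in the frame of bay between -0.068 and 0.068 m and y of cap_3 in the frame of bay between 0.01 and 0.115 m and x of cap_3 in the frame of bay between -0.068 and 0.068 m and contact force between the fingers and pusher above 1 N and value of joint extension below 0.01 m and value of joint lock_button below 0.004 m), for 0.1 s.
2. lock button fully down, arm still in (value of joint lock_button above 0.0048 m and value of joint extension below 0.01 m), for 0.1 s.
3. arm drawn out by its grip to the long mark (value of joint extension between 0.115 and 0.125 m and contact force between the fingers and stop_arm above 2 N), for 0.3 s.
At the end, for the whole second after the job is handed in: The fingers still grip the stop arm's grip (over 2 N), extension 0.115 to 0.125 m, button down; all three caps in the bay, centres at least 10 mm past its mouth; the pusher standing upright on the worktop, at rest, let go, not touching the gauge (all of step 3 and y of cap_1 in the frame of bay between 0.01 and 0.115 m and x of cap_1 in the frame of bay between -0.068 and 0.068 m and height (world z) of each of cap_1, cap_2, cap_3 below 0.03 m and y of cap_2 in the frame of bay between 0.01 and 0.115 m and x of cap_2 in the frame of bay between -0.068 and 0.068 m and y of cap_3 in the frame of bay between 0.01 and 0.115 m and x of cap_3 in the frame of bay between -0.068 and 0.068 m and value of joint lock_button above 0.0045 m and height (world z) of pusher below 0.01 m and angle between pusher's own z axis and vertical below 0.15 rad and linear speed of pusher below 0.02 m/s and contact force between the fingers and pusher below 0.1 N and contact force between pusher and gauge below 0.1 N); the arm keeps its last pose, push and grip.
It fails at once if a cap is touched by the robot instead of the pusher (contact force between any of the fingers, the arm and cap_1 above 0.3 N or contact force between any of the fingers, the arm and cap_2 above 0.3 N or contact force between any of the fingers, the arm and cap_3 above 0.3 N).
It fails at once if the timer is disturbed (distance of timer from where it was at the start of the episode above 0.02 m).
It fails at once if the slide box is disturbed (distance of slide_box from where it was at the start of the episode above 0.02 m).
It fails at once if the pen is disturbed (distance of pen from where it was at the start of the episode above 0.02 m).
It also fails if it takes over 72 s, if anything falls off the work surface, if the arm or the gripper's body presses on something with over 40 N, if the wrist force passes 120 N, or if a joint passes its speed limit or range.

## Robot

A 6-joint arm with a two-finger parallel gripper is mounted at the origin on a cart in front of the work surface, level with it; the furniture and walls round the work are solid. World frame = base frame: x ahead of the robot, y to its left, z up, the work surface at z = 0. Lengths are in m, angles in rad, forces in N, time in s.
With the tool pointing down it reaches from about 0.3 to 0.95 m from the base axis. Payload 3.1 kg.
Tool frame: the origin (TCP) lies midway between the tips of the shut fingers; the grasp point (between the pads) lies 19 mm behind it (ctrl.hold_point_z is the distance from the TCP to the grasp point, in m); y points along the fingers, z is the direction in which the jaws open and shut, and the axes are right-handed (so a half turn about y gives the same grasp; the last joint's range is limited). The gripper opens to 85 mm and grips with 20 to 120 N. Pads are 22 mm wide; open, the fingers measure 114 mm over their backs; the gripper's body (76 mm by 85 mm) begins 54 mm behind the grasp point. The pads swing forward as they close: fully open they stand 13 mm farther back than shut.
Start: joints at [-1.211, 0.308, 1.634, -0, 1.2, -0.07], TCP at [0.26, -0.568, 0.231] pointing down, gripper open.
Joint ranges: [-3.06, 3.06], [-0.79, 1.96], [0.05, 2.63], [-1.19, 4.34], [0.05, 2.64], [-2.94, 2.94]. Speed limits (rad/s): [2.79, 2.79, 3.14, 3.14, 3.14, 3.14].

## Interface

Orientations are given as [roll, pitch, yaw] about the fixed x, y, z axes, in that order (R = Rz(yaw) Ry(pitch) Rx(roll)).
In Python, from station import ctrl, eoat, sense, vision gives the robot as it stands. Calls block until the motion is done:
- ctrl.goto(position, orientation): joint-space move of the TCP to a pose.
- ctrl.line_to(position, rot=None, v=0.15, guard=None): straight line of the TCP; rot=None keeps the orientation; v is the mean speed in m/s. With guard (N) it stops when the force on the tool has changed by that much, and returns True; else False.
- ctrl.movej(angles): joint-space move.
- eoat.move_gripper(opening, force=None): finger opening in m; force is the grip in N (None keeps the last); returns when the fingers have stopped.
- ctrl.hold(seconds).
- ctrl.inverse_kinematics(position, orientation): joint angles nearest the present ones, or None.
- sense(): the state.
- vision.read_camera(name): name is "side" or "top"; returns (picture, depth): 400x640x3 uint8, red, green, blue; 400x640 float32, m along the optical axis (not along the pixel's ray), 0 where there is no reading.
- vision.camera_model(name): a dict with "camera_matrix" (3x3 intrinsics, pixels), "R" (3x3) and "t" (3): a world point X has camera coordinates R X + t. Camera axes: x right, y down, z forward; pixel columns grow to the right and rows downward; lengths in m; the calibration is good to about 2 mm. A picture is of the moment at which its call begins. camera_model takes no time and is no camera call.
A pose or a line that the arm cannot do raises ctrl.Unreachable and nothing moves.
- ctrl.job_done(): hands the job in, once; it reports no verdict.
Trained networks look in the newest picture that a camera, given by its name, has taken for a name from the list of things; names that differ only in an ending like _2 or _b are one class to them, and where a whole thing is asked for, a point or a joint stands for the part that bears it (a point fixed in the world has none). Each returns a list of dicts, best first, with "score" (0 to 1); they miss things now and then, are a little off and sometimes report something else, mostly with a low value. They report only what shows in the picture. A call takes as long as a camera call.
- vision.silhouettes(target, camera): "region" (400x640 bool, what is visible of it) and "bbox" ([left, top, right, bottom] in pixels, round what is visible of it).
The state is a dict: "t": time; "joint_positions": joint angles; "joint_vel": joint speeds; "joint_efforts": joint torques, N m; "ee_pos": TCP position; "tcp_rot": TCP orientation; "contact_force": force on the tool from outside, world axes, zero at the start; "torque": the same for the moment, N m; "finger_gap": finger opening in m.
Only numpy, scipy, OpenCV 4.12 (cv2) and the standard library are available. Lean on these libraries where they do the work, as an engineer would, in place of code of your own. Each camera call takes 0.05 s, during which the arm holds its last target. There are 200 camera calls.

## Working session

There is one attempt and no reset: what is moved stays moved. The work goes in short steps, each a Python script; the robot and the scene stay as the last script left them, time stands still between calls to the robot, and variables do not carry over. Pictures are saved under pics/ and viewed, about 8 in all and at most 12, crops included, and the job is handed in when it is done.

```bash
mkdir -p pics; cat > h.py <<'E'
import numpy as np, cv2
from station import ctrl, eoat, sense, vision
def shot(cam,fn=None):
    im,d=vision.read_camera(cam)
    if fn: cv2.imwrite('pics/'+fn,im[:,:,::-1])
    return im,d
def world(cam,d,uv=None,mask=None):
    m=vision.camera_model(cam);K=np.array(m['camera_matrix']);R=np.array(m['R']);t=np.array(m['t'])
    if mask is not None: v,u=np.nonzero(mask&(d>0))
    else: u,v=np.array(uv).T
    z=d[v,u]; P=np.linalg.inv(K)@np.stack([u,v,np.ones(len(u))])*z
    return (R.T@(P-t[:,None])).T
def pix(cam,X):
    m=vision.camera_model(cam);p=np.array(m['camera_matrix'])@(np.array(m['R'])@np.array(X,float)+np.array(m['t']));return p[:2]/p[2]
E
python3 - <<'E'
from h import *
np.set_printoptions(precision=4,suppress=True)
ims=[]
for cam in('top','side'):
    im,d=shot(cam,cam+'0.png')
    np.savez(cam+'0.npz',d=d)
    for n in ['gauge','stop_arm','stop_grip','pointer_tip','lock_button','bay','pusher','cap_1','timer','slide_box','pen']:
        for r in vision.silhouettes(n,cam)[:4]:
            if r['score']<.3: continue
            P=world(cam,d,mask=r['region'])
            if len(P)==0: print(cam,n,'nodepth');continue
            print(cam,n,round(r['score'],2),r['bbox'],len(P),np.median(P,0),P.min(0),P.max(0))
print(sense()['t'])
E
```

```text
top gauge 0.56 [352.4, 187.4, 511.3, 247.2] 4214 [ 0.5126 -0.3019  0.0095] [ 0.4525 -0.4499 -0.0067] [ 0.6062 -0.0539  0.1206]
top stop_arm 0.79 [410.9, 206.9, 436.5, 242.1] 500 [ 0.5104 -0.2113  0.0605] [ 0.4703 -0.2592 -0.0038] [ 0.5604 -0.2018  0.1206]
top stop_grip 0.93 [410.0, 203.4, 435.2, 240.6] 461 [ 0.5109 -0.2111  0.0614] [ 0.4704 -0.2592 -0.0014] [ 0.5646 -0.2018  0.1206]
top pointer_tip 0.95 [413.9, 202.5, 437.2, 239.1] 514 [ 0.5096 -0.2114  0.0592] [ 0.4703 -0.2592 -0.0033] [ 0.5646 -0.2018  0.1206]
top pointer_tip 0.55 [277.8, 191.2, 309.8, 247.5] 169 [0.5866 0.1338 0.0281] [0.4615 0.059  0.0008] [0.5998 0.1398 0.0365]
top lock_button 0.44 [460.1, 220.5, 476.8, 229.2] 77 [ 0.5071 -0.3331  0.0729] [ 0.4952 -0.3503  0.0629] [ 0.5178 -0.322   0.0763]
top bay 0.83 [277.6, 194.5, 319.7, 249.5] 224 [0.5928 0.1122 0.028 ] [ 0.4556  0.028  -0.0016] [0.6003 0.1425 0.0365]
top pusher 0.78 [178.3, 195.9, 212.5, 238.7] 915 [0.542  0.3455 0.0157] [ 0.4887  0.3122 -0.0041] [0.6005 0.4063 0.1233]
top pusher 0.35 [333.6, 225.0, 341.6, 232.3] 68 [ 0.5019 -0.0165  0.0137] [ 0.4915 -0.027
[... 1712 characters left out ...]
] 49 [ 0.496  -0.0168  0.0144] [ 0.487  -0.0299  0.0018] [ 0.5097 -0.0075  0.0191]
side cap_1 0.39 [360.3, 208.5, 364.5, 215.4] 45 [ 0.4947 -0.1003  0.0144] [ 0.486  -0.1252  0.0013] [ 0.5135 -0.0899  0.0195]
side timer 0.62 [376.3, 165.6, 395.9, 175.6] 171 [ 0.6466 -0.3068  0.018 ] [ 0.6199 -0.3489  0.0033] [ 0.6821 -0.2782  0.0227]
side timer 0.43 [225.8, 220.9, 263.5, 225.8] 74 [0.6617 0.2894 0.0093] [0.6165 0.2132 0.0002] [0.6921 0.3168 0.0142]
side slide_box 0.73 [292.3, 166.2, 336.8, 205.5] 1098 [ 0.6753 -0.01    0.0375] [ 0.6064 -0.0717  0.0009] [0.7801 0.0335 0.0443]
side pen 0.54 [230.5, 220.5, 259.9, 228.4] 81 [0.6423 0.2568 0.0093] [0.6165 0.2159 0.0044] [0.6738 0.3112 0.0127]
1.2
```

```bash
python3 - <<'E'
import cv2,numpy as np
t=cv2.imread('pics/top0.png')[110:280,160:560]; s=cv2.imread('pics/side0.png')[150:290,190:430]
cv2.imwrite('pics/a.png',cv2.resize(t,None,fx=2,fy=2,interpolation=cv2.INTER_CUBIC))
cv2.imwrite('pics/b.png',cv2.resize(s,None,fx=3.3,fy=3.3,interpolation=cv2.INTER_CUBIC))
E
```

```text
(no output)
```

View pics/a.png

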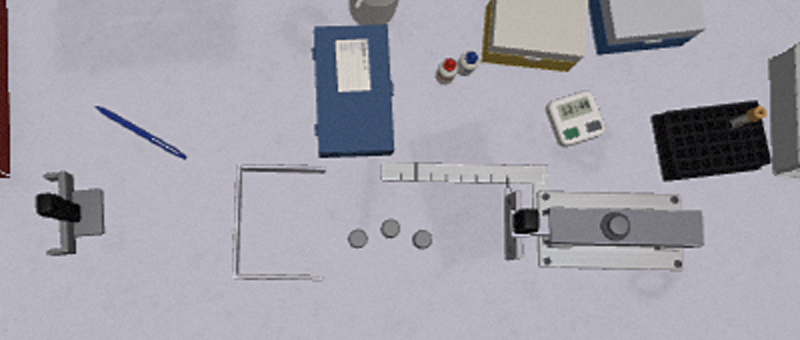

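View pics/b.png

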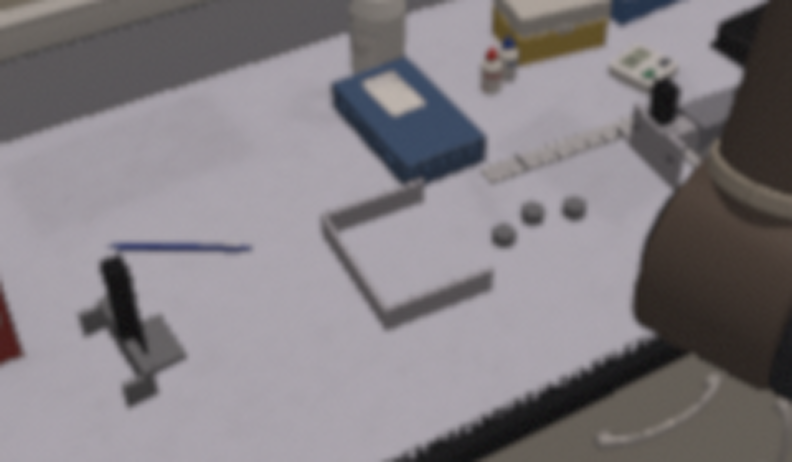

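Top view (crop coordinates): the gauge is on the right, with the button at (617,225) and the grip at (525,221). The caps are at (357,238), (391,228) and (422,239). The bay is at (237–322, 165–278) and opens right. The pusher is at (70,210), already facing left like the lane. The networks' positions agree, apart from the low-score "pusher" on a cap and "timer" on the slide box. Next I refine the poses from depth.

```bash
python3 - <<'E'
from h import *
np.set_printoptions(precision=4,suppress=True)
C={}
for cam in('top','side'):
    d=np.load(cam+'0.npz')['d']; C[cam]=world(cam,d,mask=d>0)
def sel(c,x,y,z):
    P=C[c];return P[(P[:,0]>x[0])&(P[:,0]<x[1])&(P[:,1]>y[0])&(P[:,1]<y[1])&(P[:,2]>z[0])&(P[:,2]<z[1])]
def rect(n,P):
    if len(P)<5: print(n,len(P));return
    (c,s,a)=cv2.minAreaRect((P[:,:2]*1000).astype(np.float32)); print(n,len(P),'c',np.array(c),'s',np.array(s),'a',round(a,2),'mean',P.mean(0)*1000, 'box',P.min(0)*1000,P.max(0)*1000)
for c in C:
    print(c)
    rect('tube',sel(c,(.45,.57),(-.47,-.2),(.052,.067)))
    rect('button',sel(c,(.45,.57),(-.39,-.29),(.0685,.085)))
    rect('grip',sel(c,(.45,.57),(-.26,-.17),(.105,.13)))
    rect('bay',sel(c,(.44,.62),(.0,.16),(.022,.036)))
    rect('handle',sel(c,(.45,.64),(.3,.42),(.11,.13)))
    rect('blade',sel(c,(.45,.64),(.3,.42),(.03,.042)))
    rect('pushlow',sel(c,(.45,.64),(.29,.42),(.006,.042)))
    rect('rule',sel(c,(.56,.605),(-.28,-.02),(.003,.01)))
    P=sel(c,(.45,.56),(-.14,.02),(.009,.02))
    if len(P):
        _,l,ct=cv2.kmeans((P[:,:2]*1000).astype(np.float32),3,None,(3,50,.1),10,cv2.KMEANS_PP_CENTERS)
        for k in range(3): rect('cap',P[l[:,0]==k])
s=sense();print(s['ee_pos'],s['tcp_rot'],s['t'])
# mark on rule
im=cv2.imread('pics/top0.png');
E
```

```text
top
tube 1401 c [ 498.0002 -323.69  ] s [240.1383  82.0856] a 82.45 mean [ 505.924  -338.5295   59.5943] box [ 471.4613 -444.4588   52.053 ] [ 553.4611 -202.9235   66.9658]
button 77 c [ 507.1247 -332.9599] s [21.3132 22.0372] a 60.2 mean [ 506.4107 -332.7546   72.7589] box [ 494.9467 -344.7146   68.6491] [ 517.0832 -321.9909   76.2505]
grip 108 c [ 512.2271 -214.0168] s [20.0293 26.7063] a 88.35 mean [ 511.6029 -212.2495  115.6806] box [ 498.7473 -223.783   106.935 ] [ 525.7486 -203.6355  120.5956]
bay 335 c [538.0999  73.2736] s [133.5741 171.9447] a 86.31 mean [532.8724  98.3128  29.3352] box [451.4327   1.5206  22.1526] [619.9432 142.4937  35.9503]
handle 93 c [543.5709 350.3177] s [20.228 21.645] a 89.63 mean [543.2004 349.6985 118.677 ] box [532.7287 340.2397 110.0913] [554.3668 360.4961 123.2868]
blade 165 c [542.7614 360.2065] s [102.6132  37.854 ] a 3.85 mean [541.4578 355.8016  35.3301] box [491.6598 340.8232  30.0441] [593.9661 382.3381  41.9484]
pushlow 603 c [553.6455 363.6409] s [113.6241 128.2821] a 83.03 mean [543.5323 343.0851  18.9733] box [490.4915 299.4669   6.006
[... 1623 characters left out ...]
2139  41.0129]
rule 264 c [ 583.497  -140.6704] s [ 43.0375 231.4526] a 0.04 mean [ 584.2435 -138.2692    5.8027] box [ 561.9233 -256.3861    3.0008] [604.9823 -24.9456   9.9184]
cap 34 c [ 497.8018 -100.0867] s [20.0272 20.7064] a 6.59 mean [ 495.9818 -100.8002   15.1455] box [ 487.5664 -111.1658    9.7372] [508.2262 -89.9494  19.4918]
cap 40 c [498.3675 -19.4322] s [22.1014 22.1881] a 15.56 mean [498.315  -17.4366  15.0432] box [487.0061 -29.9436   9.4411] [509.7468  -7.489   19.1491]
cap 34 c [510.0901 -59.9162] s [22.3533 19.7279] a 89.07 mean [509.7791 -59.3335  15.2493] box [500.3404 -71.0854   9.2168] [520.0531 -48.6827  19.7413]
[ 0.2604 -0.5682  0.2313] [-1.5708  0.     -2.7118] 1.2
```

```bash
cat >> h.py <<'E'
def fr(y): return [-np.pi/2,0,y]
E
python3 - <<'E'
from h import *
np.set_printoptions(precision=4,suppress=True)
d=np.load('top0.npz')['d'];P=world('top',d,mask=d>0)
def sel(x,y,z): return P[(P[:,0]>x[0])&(P[:,0]<x[1])&(P[:,1]>y[0])&(P[:,1]<y[1])&(P[:,2]>z[0])&(P[:,2]<z[1])]
def rect(n,P):
    (c,s,a)=cv2.minAreaRect((P[:,:2]*1000).astype(np.float32)); print(n,len(P),np.array(c),np.array(s),round(a,2))
rect('tube',sel((.45,.57),(-.47,-.262),(.05,.068)))
rect('bay',sel((.44,.607),(.0,.16),(.02,.036)))
b=sel((.47,.58),(.12,.15),(.022,.036)); print('back wall',np.polyfit(b[:,0],b[:,1],1),b.mean(0))
for lo,hi in((.44,.49),(.56,.607)):
    b=sel((lo,hi),(.045,.125),(.022,.036)); print('side wall',len(b),np.polyfit(b[:,1],b[:,0],1) if len(b)>4 else '',b.mean(0) if len(b) else '')
b=sel((.49,.60),(.345,.365),(.03,.04)); print('blade',np.polyfit(b[:,0],b[:,1],1))
r=sel((.3,.9),(.415,.7),(.03,.6)); print('red',len(r), r.min(0) if len(r) else '', r.max(0) if len(r) else '')
r=r[r[:,0]<.62]; print(len(r), r.min(0) if len(r) else '', r.max(0) if len(r) else '')
for y in (.055,.055-np.pi,.055+np.pi):
  q=ctrl.inverse_kinematics([.543,.35,.25],fr(y)); print(y,q)
  for p,yy in(([.513,-.165,.071],y-.1),([.525,.03,.071],y-.1),([.507,-.333,.06],y-.1)): print('   ',ctrl.inverse_kinematics(p,fr(yy)))
E
```

```text
tube 1223 [ 505.5692 -353.2765] [182.8292  44.4197] 87.25
bay 324 [525.8752  83.1448] [114.8623 146.2671] 87.56
back wall [-0.0484  0.163 ] [0.5232 0.1376 0.0289]
side wall 65 [0.0704 0.4492] [0.4552 0.0856 0.0295]
side wall 71 [0.0624 0.5905] [0.5959 0.0871 0.0287]
blade [0.0593 0.3234]
red 16911 [0.5912 0.4355 0.03  ] [0.8756 0.6695 0.3221]
4535 [0.5912 0.4355 0.03  ] [0.62   0.6695 0.3218]
0.055 [ 0.5052  0.3324  1.563   0.      1.2462 -1.1206]
    [-0.392   0.3571  1.9416  0.      0.8429 -1.9178]
    [-0.0257  0.3361  1.972   0.      0.8335 -1.5515]
    [-0.6529  0.4814  1.7817  0.      0.8785 -2.1787]
-3.086592653589793 [ 0.5052  0.3324  1.563  -0.      1.2462  2.021 ]
    [-0.392   0.3571  1.9416 -0.      0.8429  1.2238]
    [-0.0257  0.3361  1.972  -0.      0.8335  1.5901]
    [-0.6529  0.4814  1.7817 -0.      0.8785  0.9629]
3.1965926535897933 [ 0.5052  0.3324  1.563  -0.      1.2462  2.021 ]
    [-0.392   0.3571  1.9416 -0.      0.8429  1.2238]
    [-0.0257  0.3361  1.972  -0.      0.8335  1.5901]
    [-0.6529  0.4814  1.7817 -0.      0.8785  0.9629]
```

```bash
python3 - <<'E'
from h import *
np.set_printoptions(precision=4,suppress=True)
eoat.move_gripper(.06,60)
ctrl.goto([.542,.350,.22],fr(.058)); print(sense()['t'])
print(ctrl.line_to([.542,.350,.073],guard=15))
eoat.move_gripper(.0,60)
s=sense();print(s['t'],s['ee_pos'],s['finger_gap'],s['contact_force'])
print(ctrl.line_to([.542,.350,.093],v=.05))
s=sense();print(s['t'],s['ee_pos'],s['finger_gap'],s['contact_force'])
im,d=shot('side','s1.png'); im2,_=shot('top','t1.png')
a=cv2.resize(im[180:300,180:380,::-1],None,fx=3,fy=3,interpolation=2); cv2.imwrite('pics/c.png',a)
E
```

```text
4.925
False
6.5 [0.5425 0.3501 0.074 ] 0.019446664059699928 [-0.8845 -1.3134  3.9104]
False
7.05 [0.5421 0.3501 0.0932] 0.01936376693770217 [ 0.0849 -0.7283 -3.263 ]
```

View pics/c.png

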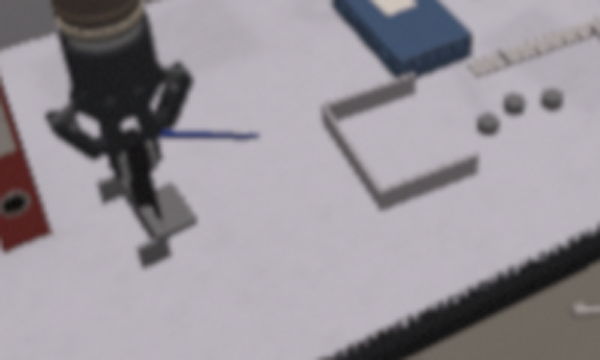

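The handle is gripped at (140,180) and the pusher hangs upright with its wings facing left. The bay and caps are untouched. I carry it over and set it down behind the caps.

```bash
cat >> h.py <<'E'
YAW=-.047; O=np.array([.5108,-.2433])
def g(x,y,z): # gauge -> world
    c,s=np.cos(YAW),np.sin(YAW); return [O[0]+c*x-s*y,O[1]+s*x+c*y,z]
def ginv(P):
    c,s=np.cos(YAW),np.sin(YAW); d=np.asarray(P)[...,:2]-O
    return np.stack([c*d[...,0]+s*d[...,1],-s*d[...,0]+c*d[...,1]],-1)
E
python3 - <<'E'
from h import *
np.set_printoptions(precision=4,suppress=True)
ctrl.line_to([.542,.350,.155],v=.15)
ctrl.line_to(g(0,.094,.155),rot=fr(YAW),v=.2)
ctrl.line_to(g(0,.094,.09),v=.12)
print(ctrl.line_to(g(0,.094,.0742),v=.03,guard=6))
s=sense();print(s['t'],s['ee_pos'],ginv(s['ee_pos']),s['tcp_rot'],s['finger_gap'],s['contact_force'])
im,d=shot('side','s2.png'); im2,_=shot('top','t2.png')
a=cv2.resize(im[150:270,270:470,::-1],None,fx=3,fy=3,interpolation=2);b=cv2.resize(im2[180:260,260:460,::-1],None,fx=3,fy=3,interpolation=2); cv2.imwrite('pics/d.png',np.vstack([a,b]))
E
```

```text
True
11.6083 [ 0.5147 -0.1493  0.0739] [-0.0006  0.094 ] [-1.5706  0.0011 -0.0471] 0.01920727110867674 [-0.255   0.1267  5.477 ]
```

View pics/d.png

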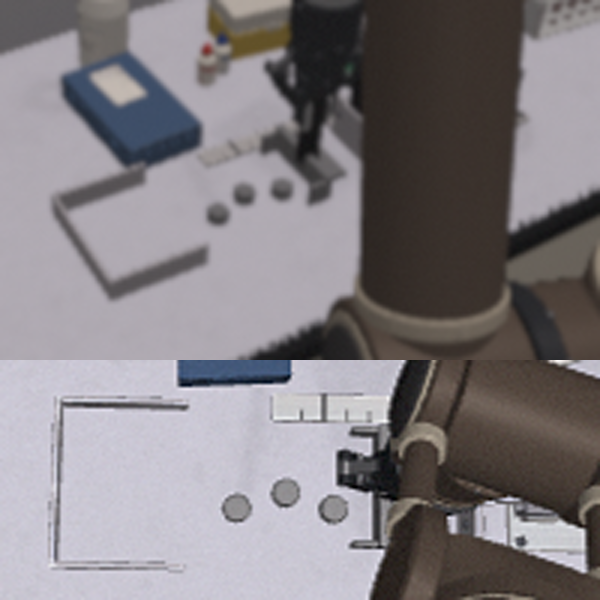

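The pusher stands squarely behind the caps. In the lower panel the wing tips are at (355,430) and (352,545), and the caps are at (237,508), (286,492) and (333,508), all ahead of it and between the wings. Now I sweep.

```bash
python3 - <<'E'
from h import *
np.set_printoptions(precision=4,suppress=True)
print(ctrl.line_to(g(0,.287,.0743),v=.06,guard=25))
ctrl.hold(.3)
s=sense();print(s['t'],s['ee_pos'],ginv(s['ee_pos']),s['tcp_rot'],s['finger_gap'],s['contact_force'])
im,d=shot('side','s3.png'); im2,d2=shot('top','t3.png')
for r in vision.silhouettes('cap_1','top')[:5]:
    P=world('top',d2,mask=r['region']); print(r['score'],r['bbox'],np.median(P,0),ginv(np.median(P,0)))
a=cv2.resize(im[150:270,270:470,::-1],None,fx=3,fy=3,interpolation=2);b=cv2.resize(im2[180:260,240:440,::-1],None,fx=3,fy=3,interpolation=2); cv2.imwrite('pics/e.png',np.vstack([a,b]))
E
```

```text
False
15.3667 [0.5241 0.0434 0.0742] [-0.0002  0.287 ] [-1.5697  0.0043 -0.047 ] 0.019560652833169167 [-2.456  -3.2774  3.1417]
0.64 [291.7, 225.1, 301.9, 234.5] [0.5045 0.092  0.0145] [-0.022   0.3346]
0.63 [302.8, 224.6, 306.1, 236.1] [0.5015 0.0689 0.0145] [-0.024   0.3114]
0.54 [432.7, 152.1, 465.2, 184.2] [ 0.6539 -0.3104  0.0164] [ 0.1461 -0.0604]
```

View pics/e.png

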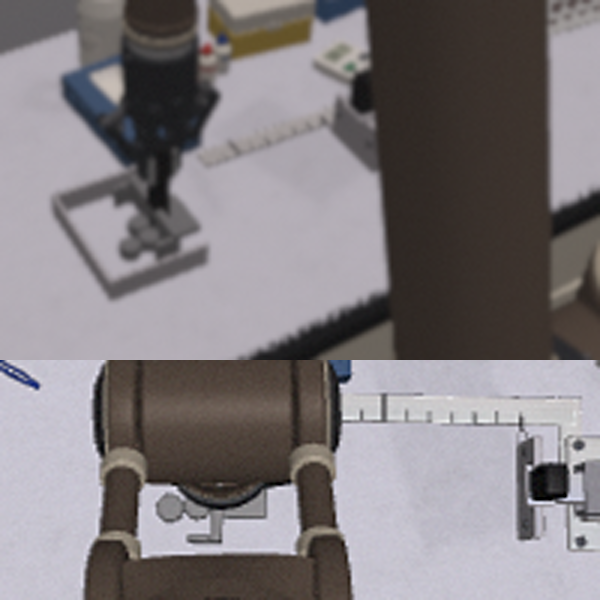

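Two caps are seen by the network at about 41 mm and 65 mm past the mouth. The side view shows a cluster of three against the blade at about (130–170, 232–247), all inside the walls. I release, back off straight up and look again.

```bash
python3 - <<'E'
from h import *
np.set_printoptions(precision=4,suppress=True)
eoat.move_gripper(.06)
ctrl.line_to(g(0,.287,.2),v=.12)
ctrl.goto(g(0,-.09,.15),fr(YAW))
eoat.move_gripper(0,60)
s=sense();print(s['t'],s['ee_pos'],s['contact_force'])
im,d=shot('side','s4.png'); im2,d2=shot('top','t4.png')
for r in vision.silhouettes('cap_1','top')[:5]:
    P=world('top',d2,mask=r['region']); print(r['score'],r['bbox'],np.median(P,0),ginv(np.median(P,0)))
P=world('top',d2,mask=d2>0);q=ginv(P); h=q[(P[:,2]>.11)&(P[:,2]<.13)&(abs(q[:,0])<.04)&(q[:,1]>.2)&(q[:,1]<.4)]; print('handle',len(h),h.mean(0) if len(h) else '')
a=cv2.resize(im[150:270,270:470,::-1],None,fx=3,fy=3,interpolation=2);b=cv2.resize(im2[180:260,260:460,::-1],None,fx=3,fy=3,interpolation=2); cv2.imwrite('pics/f.png',np.vstack([a,b]))
E
```

```text
19.2 [ 0.5066 -0.3331  0.15  ] [ 0.2725 -0.1728  0.772 ]
0.55 [300.0, 215.2, 308.8, 227.0] [0.5284 0.0685 0.0141] [0.003  0.3123]
0.39 [300.9, 220.5, 310.1, 234.0] [0.5067 0.0687 0.0138] [-0.0188  0.3114]
handle 83 [-0.      0.2892]
```

View pics/f.png

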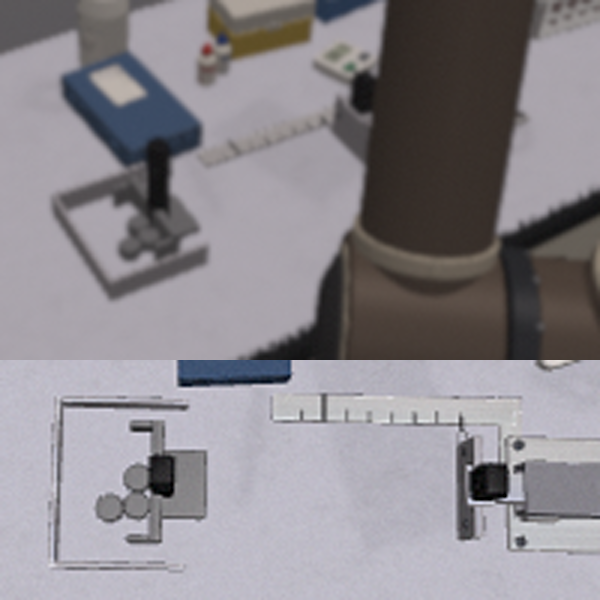

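All three caps are in the bay at (137,478), (137,505) and (109,507). The pusher stands upright and free at (170,475), well clear of the stop plate at (465,485). Next is the button press.

```bash
python3 - <<'E'
from h import *
np.set_printoptions(precision=4,suppress=True)
ctrl.line_to(g(0,-.09,.085),v=.1)
print(ctrl.line_to(g(0,-.09,.062),v=.02,guard=14))
s=sense();print(s['t'],s['ee_pos'],s['contact_force'])
ctrl.hold(.3)
s=sense();print(s['ee_pos'],s['contact_force'])
ctrl.line_to(g(0,-.09,.17),v=.12)
eoat.move_gripper(.06,60)
im,d=shot('side'); im2,d2=shot('top','t5.png')
P=world('top',d2,mask=d2>0);q=ginv(P); h=q[(P[:,2]>.108)&(P[:,2]<.13)&(abs(q[:,0])<.03)&(q[:,1]>.0)&(q[:,1]<.06)]; print('grip',len(h),h.mean(0) if len(h) else '',h.min(0),h.max(0))
E
```

```text
True
21.0 [ 0.5067 -0.3333  0.0681] [-1.3935  0.5779  4.3471]
[ 0.5067 -0.3333  0.0681] [-1.0971  0.5268  5.2399]
grip 103 [-0.0005  0.0309] [-0.0132  0.0191] [0.0131 0.0393]
```

The guard tripped with a hard stop at z = 0.068, which is 6 mm of travel and the full stroke. Now I take the grip and draw the arm out.

```bash
python3 - <<'E'
from h import *
np.set_printoptions(precision=4,suppress=True)
ctrl.goto(g(0,.030,.17),fr(YAW))
print(ctrl.line_to(g(0,.030,.078),v=.1,guard=15))
eoat.move_gripper(0,60)
s=sense();print(s['t'],s['ee_pos'],s['finger_gap'],s['contact_force'])
print(ctrl.line_to(g(0,.050,.078),v=.04,guard=30))
s=sense();print(s['t'],ginv(s['ee_pos']),s['finger_gap'],s['contact_force'])
E
```

```text
False
25.0667 [ 0.5127 -0.2147  0.079 ] 0.01958829119447056 [-2.3099 -5.4052  3.9157]
False
25.7167 [0.0006 0.0491] 0.019423953256833056 [-2.1678 -4.0349  5.6767]
```

```bash
python3 - <<'E'
from h import *
np.set_printoptions(precision=4,suppress=True)
print(ctrl.line_to(g(0,.1508,.078),v=.05,guard=30))
ctrl.hold(.5)
s=sense();print(s['t'],ginv(s['ee_pos']),s['finger_gap'],s['contact_force'])
im,d=shot('side','s6.png'); im2,d2=shot('top','t6.png')
for c in('top','side'): print(c,[pix(c,g(.066,.15,.009)),pix(c,g(.072,.15,.005))])
a=cv2.resize(im[165:225,290:390,::-1],None,fx=6,fy=5,interpolation=2);b=cv2.resize(im2[175:235,300:400,::-1],None,fx=6,fy=5,interpolation=2); cv2.imwrite('pics/g.png',np.vstack([a,b]))
E
```

```text
False
28.3833 [0.0005 0.1495] 0.01948838847310226 [-2.7091 -5.9084  5.7792]
top [array([367.2923, 197.3982]), array([367.1072, 195.4001])]
side [array([347.8782, 198.5664]), array([346.9402, 198.4462])]
```

View pics/g.png

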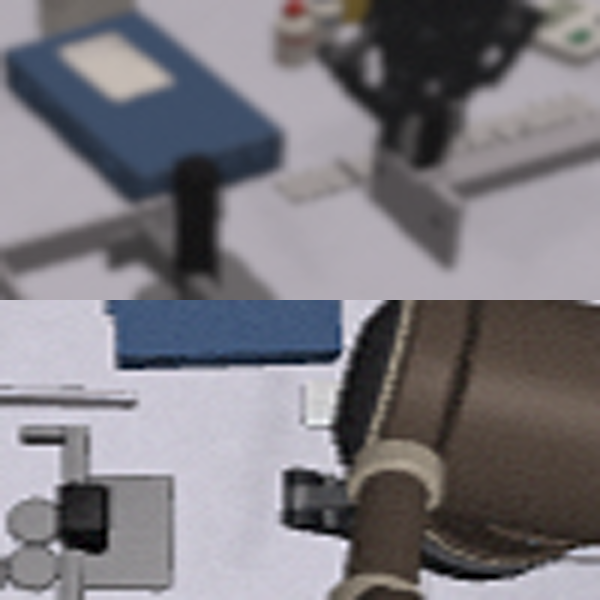

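```bash
python3 - <<'E'
from h import *
np.set_printoptions(precision=4,suppress=True)
d0=np.load('side0.npz')['d']; im,d1=shot('side','s7.png'); print(sense()['t'])
def plate(d,e):
    P=world('side',d,mask=d>0);q=ginv(P)
    m=(abs(q[:,0])<.036)&(P[:,2]>.012)&(P[:,2]<.052)&(abs(q[:,1]-.034-e)<.012)
    return m.sum(),np.median(q[m,1]),np.mean(q[m,1])
print(plate(d0,0),plate(d1,.12))
cv2.imwrite('pics/i.png',cv2.resize(im[182:212,328:368,::-1],None,fx=20,fy=20,interpolation=cv2.INTER_CUBIC))
E
```

```text
28.5333
(np.int64(117), np.float64(0.031329075245038335), np.float64(0.031256966947515306)) (np.int64(116), np.float64(0.15388537648552425), np.float64(0.1539529464323574))
```

View pics/i.png

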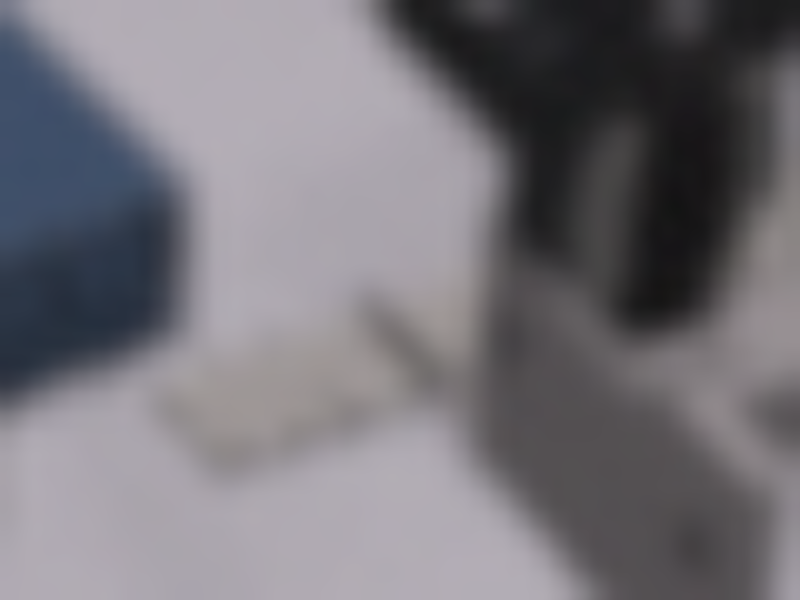

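The dark pointer tip sits on the near end of the long mark at about (435,385). The extension estimates run from 118.6 to 122.6 mm, all inside 115–125. The pusher and caps are unchanged in the last view, so I hand in while holding.

```bash
python3 - <<'E'
from h import *
s=sense();print(s['t'],ginv(s['ee_pos']),s['finger_gap'],s['contact_force'])
ctrl.job_done()
E
```

```text
28.5333 [0.00052228 0.1494793 ] 0.019467502220091342 [-1.6579369  -6.21451308  5.94622158]
the job is handed in; nothing more can be done
```

I handed the job in at 28.5 s of the 72 s limit, still holding the stop arm at the long mark.

- **Sweep:** The pusher pushed all three caps into the bay, about 40 to 65 mm past its mouth. I let it go upright at the bay's opening, clear of the stop arm. The pictures after release showed all three caps inside the walls and the pusher standing.
- **Lock button:** It reached a hard stop after about 6 mm of travel, and the arm then drew out freely.
- **Stop arm:** My extension estimates disagreed by a few mm. Tool position against the first picture of the grip gave 118.6 mm, tool position against the moment of gripping about 121 mm, and depth of the stop plate 122.6 mm. All are inside 115–125 mm. In the last picture the pointer tip appears to sit on the long mark, but it is small and blurred there, so this is only a rough check.
- **Last reading:** The jaws were 19.5 mm apart on the 20 mm grip, with about 6.2 N of pull from the spring.

I never touched the timer, the slide box or the pen. I did not measure their positions again at the end.

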